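# Stand a table leg up in the corner stop

### The job

Stand the wooden table leg upright in the corner stop, tenon end up, its plain foot flat on the bench and its sides flush against both boards of the corner. First lay it flat on the bench with its foot butted into the corner and let go of it; then take it again another way and raise it like a ladder, pivoting on its foot in the corner, the foot staying down on the bench the whole way up. Leave it standing there free, and do not disturb the plane, mallet, glue bottle or offcut.

Things in the scene. Friction and masses are not known exactly. Their poses are not given: they have to be found in the camera images.
- leg_mid (a point): Centre of the loose wooden table leg: square bar 40 x 40 x 240 mm with a thinner square tenon (20 x 20, 30 mm long) centred on one end; mass 0.25 kg, varying by a third. Starts lying flat. This point is the middle of the 240 mm bar, on its axis (20 mm above the bench when lying). +x runs along the leg to the tenon end; y, z are square to its long faces. Foot face at x = -120 mm, tenon shoulder at +120.
- leg_foot (a point): Centre of the leg's plain foot end face (axes as for the leg's centre: +x towards the tenon). 20 mm above the bench when lying, at bench level when the leg stands upright.
- stop_corner (a point): Inner corner, at bench level, of the fixed corner stop: two plywood boards 18 mm thick, 80 mm high, at a right angle on the bare bench; z up. End board: inner face at x = 0, board on the -x side, from y = -18 to 100 mm, with a 60 x 30 x 50 mm brace behind. Side board: inner face at y = 0, board on the -y side, from x = 0 to 70 mm. Laid down, the leg runs along +x beside the side board, tenon away.
- stand_spot (a point): Point on the bench at x = y = 20 mm in the corner stop's frame (same axes): the foot's centre comes here when the leg stands upright and flush. While the leg, foot butted against the end board, is raised, its lower foot edge slides 40 mm out along +x and its upper face comes to rest against the end board.
- plane: Bystander: dark wooden hand plane, 220 x 56 mm, about 100 mm high at its iron; origin under its middle, length along x.
- mallet: Bystander: wooden mallet lying flat, 305 mm long overall along x, head 70 x 110 x 60 mm at its +x end (centre of the head at x = +120 mm), handle end at x = -150 mm; origin on its underside.
- glue: Bystander: white glue bottle standing, 56 mm across, 160 mm high; origin under its middle.
- offcut: Bystander: flat offcut of wood 120 x 70 x 30 mm; origin under its middle, length along x.
Mind the look-alikes: they are no part of the job. What is shaped like the part that bears stop_corner but orange or turquoise is not meant.

How it is judged (in metres and radians):
On the way, in this order (a step that is already met when the one before it is completed fails the run):
1. the leg lies flat, let go, its foot in the corner: foot face within 20 mm of the end board, side within 16 mm of the side board, square to 0.15 rad (x of leg_foot in the frame of stop_corner between -0.004 and 0.02 m and y of leg_foot in the frame of stop_corner between 0.015 and 0.036 m and angle between the x axis of leg_mid and the x axis of stop_corner, either way round below 0.15 rad and angle between leg_mid's own x axis and vertical between 1.5 and 1.64 rad and x of leg_mid in the frame of stop_corner above 0.1 m and contact force between the fingers and leg below 0.1 N and linear speed of leg below 0.04 m/s and angular speed of leg below 0.3 rad/s), for 0.2 s.
2. the leg is half raised, between 30 and 60 degrees, tenon up, with its foot on the bench in the corner (angle between leg_mid's own x axis and vertical between 0.5236 and 1.0472 rad and x of leg_foot in the frame of stop_corner between -0.005 and 0.06 m and y of leg_foot in the frame of stop_corner between 0.01 and 0.045 m and z of leg_foot in the frame of stop_corner between 0 and 0.032 m), for 0.1 s.
At the end, for the whole second after the job is handed in: The leg stands upright (within 0.04 rad), tenon up, foot on the bench within 3 mm, its sides within 3.5 mm of flush against both boards of the corner stop and square to them within 0.08 rad, at rest and released (angle between leg_mid's own x axis and vertical below 0.04 rad and x of leg_foot in the frame of stop_corner between 0.016 and 0.0235 m and y of leg_foot in the frame of stop_corner between 0.016 and 0.0235 m and z of leg_foot in the frame of stop_corner between -0.003 and 0.003 m and (angle between the y axis of leg_mid and the x axis of stop_corner, either way round below 0.08 rad or angle between the y axis of leg_mid and the y axis of stop_corner, either way round below 0.08 rad) and linear speed of leg below 0.04 m/s and angular speed of leg below 0.3 rad/s and contact force between the fingers and leg below 0.1 N); the robot touches nothing.
It fails at once if the foot lifted more than about 18 mm off the bench while the leg is tilted up by more than 20 degrees (angle between leg_mid's own x axis and vertical below 1.22 rad and height (world z) of leg_foot above 0.038 m).
It fails at once if the plane, mallet, glue bottle or offcut moved more than 20 mm (distance of any of plane, mallet, glue, offcut from where it was at the start of the episode above 0.02 m).
It also fails if it takes over 64 s, if anything falls off the work surface, if the arm or the gripper's body presses on something with over 40 N, if the wrist force passes 120 N, or if a joint passes its speed limit or range.

### The arm

A 6-joint arm with a two-finger parallel gripper is mounted at the origin on the work surface. World frame = base frame: x ahead of the robot, y to its left, z up, the work surface at z = 0. Lengths are in mm, angles in rad, forces in N, time in s.
With the tool pointing down it reaches from about 250 to 775 mm from the base axis. Payload 4 kg.
Tool frame: the origin (TCP) lies at the very end of the fingers, on their centre line; the grasp point (between the pads) lies 19 mm behind it; z points along the fingers, y is the direction in which the jaws open and shut (so a half turn about z gives the same grasp; the last joint's range is limited). The gripper opens to 85 mm and grips with 20 to 120 N. Pads are 22 mm wide; open, the fingers measure 114 mm over their backs; the gripper's body (76 mm by 85 mm) begins 54 mm behind the grasp point. The pads swing forward as they close: fully open they stand 13 mm farther back than shut.
Start: joints at [-1.247, 0.087, 1.371, -0, 1.684, -0.103], TCP at [227.677, -500.68, 231.341] pointing down, gripper open.
Joint ranges: [-3.1, 3.1], [-0.76, 2.03], [0.27, 2.55], [-1.08, 4.22], [0.17, 2.65], [-2.57, 2.57]. Speed limits (rad/s): [2.79, 2.79, 3.14, 3.14, 3.14, 3.14].

### API

Orientations are given as a unit quaternion [w, x, y, z].
In Python, from workcell import env gives the robot as it stands.
- The arm moves only by the shell command python3 -m inch 'ROWS' [FORCE]. ROWS is JSON, a list of rows, each an object with "fingers": the finger opening in cm, from 0 to 8.54; "xyz": the shift along the tool's x, y, z in cm, a list of three; "yaw": the turn about the tool's z in rad. A call has 1 to 20 rows; each row is the pose to reach, as a shift and turn from the pose commanded when the call began, along the tool's axes at that moment; what a row does not reach only later rows make up. A row lasts 1/8 s, in which the tool goes at most 62.5 mm and 10.7 degrees, less where a joint would pass 70% of its speed; a pose out of reach is approached as far as the arm can. A call with a gripper value outside its range is refused whole. The fingers move at their own pace and stop on an object; FORCE is the grip in N (left out, the last holds). Time passes only in rows, so rows that repeat a pose let the fingers close. It gives the time, the measured TCP pose, the force and the opening at its end, in the units of the state.
- env.state(): the state, without advancing time (a new reading comes with each control period).
- env.capture(name): name is "scene" or "side" or "wrist"; returns a dict with "pixels" (400x640x3 uint8, blue, green, red), "depth" (400x640 float32, mm along the optical axis (not along the pixel's ray), 0 where there is no reading), "K" (3x3 intrinsics, pixels), "R" (3x3) and "t" (3): a world point X has camera coordinates R X + t. Camera axes: x right, y down, z forward; pixel columns grow to the right and rows downward; lengths in mm; the calibration is good to about 2 mm. A picture is of the moment at which its call begins.
- env.hand_in(): hands the job in, once; it reports no verdict.
Trained networks look in the newest picture that a camera, given by its name, has taken for a name from the list of things; names that differ only in an ending like _2 or _b are one class to them, and where a whole thing is asked for, a point or a joint stands for the part that bears it (a point fixed in the world has none). Each returns a list of dicts, best first, with "score" (0 to 1); they miss things now and then, are a little off and sometimes report something else, mostly with a low value. They report only what shows in the picture. A call takes as long as a camera call. They do not tell look-alikes from the thing itself.
- env.boxes_of(camera, name): "rect" ([left, top, right, bottom] in pixels, round what is visible of it).
- env.silhouettes(camera, name): "pixels" (400x640 bool, what is visible of it) and "rect" ([left, top, right, bottom] in pixels, round what is visible of it).
- env.place_of(camera, name): "pixel" ([column, row] in pixels: a listed point, or the origin of a listed thing).
The state is a dict: "clock": time; "qpos": joint angles; "qd": joint speeds; "effort": joint torques, N m; "tool_pos": TCP position; "ee_rot": TCP orientation; "wrist_force": force on the tool from outside, world axes, zero at the start; "moment": the same for the moment, N m; "finger_gap": finger opening in mm.
Only numpy, scipy, OpenCV 4.12 (cv2) and the standard library are available. Lean on these libraries where they do the work, as an engineer would, in place of code of your own. Each camera call takes 0.05 s, during which the arm holds its last target.

## Working session

There is one attempt and no reset: what is moved stays moved. The work goes in short steps, Python scripts to look and compute and a shell command to move; the robot and the scene stay as the last step left them, time stands still between calls to the robot, and variables do not carry over. Pictures are saved under pics/ and viewed, and the job is handed in when it is done.

```bash
ls; mkdir -p pics; cat > h.py <<'E'
import numpy as np, cv2
from workcell import env
def snap(c,fn):
    r=env.capture(c); cv2.imwrite('pics/'+fn,r['pixels']); return r
def w(r,u,v,d):
    K=r['K'];p=np.array([(u-K[0,2])/K[0,0]*d,(v-K[1,2])/K[1,1]*d,d]);return r['R'].T@(p-r['t'])
def cloud(r):
    d=r['depth'];v,u=np.mgrid[:400,:640];K=r['K']
    P=np.stack([(u-K[0,2])/K[0,0]*d,(v-K[1,2])/K[1,1]*d,d],-1);W=(P-r['t'])@r['R'];W[d==0]=np.nan;return W
def onz(r,u,v,z):
    K=r['K'];a=r['R'].T@np.array([(u-K[0,2])/K[0,0],(v-K[1,2])/K[1,1],1]);c=-r['R'].T@r['t'];return c+a*(z-c[2])/a[2]
E
python3 - <<'E'
from h import *
np.set_printoptions(precision=1,suppress=True)
print(env.state())
for c in ['scene','side','wrist']:
    r=snap(c,c+'0.png')
    print(c,r['R'].tolist(),r['t'],r['K'].tolist())
    for n in ['leg_mid','leg_foot','stop_corner','stand_spot','plane','mallet','glue','offcut']:
        for o in env.place_of(c,n)[:3]:
            u,v=o['pixel'];z=20 if 'leg' in n else 0
            print(n,round(o['score'],2),np.array([u,v]),onz(r,u,v,z))
E
```

```text
pics
{'clock': 0.0, 'qpos': array([-1.2,  0.1,  1.4, -0. ,  1.7, -0.1]), 'qd': array([ 0., -0.,  0.,  0.,  0., -0.]), 'effort': array([ -0. , -35.2, -31.3,  -0. ,   0. ,   0. ]), 'tool_pos': array([ 227.5, -500.2,  230.1]), 'ee_rot': array([-0. ,  1. ,  0.2, -0. ]), 'wrist_force': array([-0.6, -0.4,  0.4]), 'moment': array([ 0., -0., -0.]), 'finger_gap': 85.30976822444464}
scene [[-0.5413553147576223, 0.8405403301609936, 0.020648887537188687], [0.5395328618565813, 0.3661155914302769, -0.7581976422335442], [-0.6448555762033252, -0.39931356987273336, -0.6516977510740474]] [ 276.9 -268.6 1737.2] [[390.68983701780996, 0.0, 316.90472892693504], [0.0, 390.68983701780996, 201.0338960497686], [0.0, 0.0, 1.0]]
leg_mid 0.86 [265.4 182.6] [ 541.1 -210.3   20. ]
leg_foot 0.7 [292.1 168.9] [ 414.2 -178.6   20. ]
stop_corner 0.72 [374.2 281.8] [713.1 329.8   0. ]
stop_corner 0.63 [397.8 203.3] [347.9 243.4  -0. ]
stop_corner 0.57 [366.3 231.7] [541.3 215.1   0. ]
stand_spot 0.87 [388.6 203. ] [365.2 214.9   0. ]
stand_spot 0.87 [365.  282.8] [731.3 308.9   0. ]
stand_spot 0.62 [356.1 233.4] [567.4
[... 860 characters left out ...]
 243.3] [569.1 204.5   0. ]
stand_spot 0.58 [324.3 277. ] [379.7 206.5   0. ]
plane 0.84 [282.  176.1] [793.3 -42.8   0. ]
mallet 0.61 [260.3 346.1] [344.1 455.1   0. ]
glue 0.93 [386.6 153.2] [ 621.4 -392.1    0. ]
offcut 0.26 [383.7 152.7] [ 631.2 -388.     0. ]
wrist [[0.41277269947696527, -0.9108340107886753, -0.0003214920146169599], [-0.8712801281910633, -0.39495046637104986, 0.2913504201690056], [-0.2654988451686085, -0.11998138982320056, -0.9566163438444013]] [-550.2  -37.3  379.6] [[305.55264329023254, 0.0, 317.342015293355], [0.0, 305.55264329023254, 190.04398348297087], [0.0, 0.0, 1.0]]
plane 0.27 [281.2  39.9] [ 334.1 -408.6    0. ]
offcut 0.81 [282.1  37.9] [ 336.4 -408.7    0. ]
```

View pics/scene0.png

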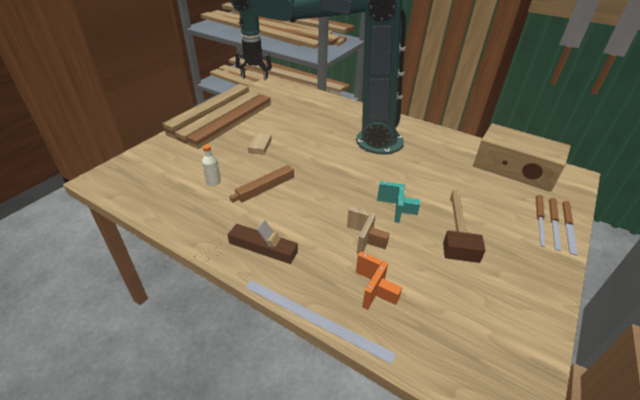

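View pics/side0.png

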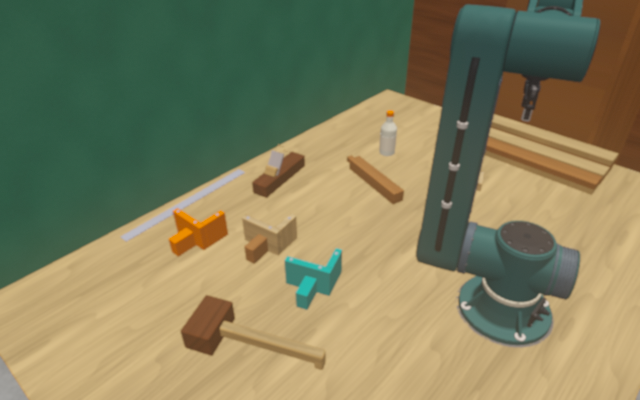

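```bash
python3 - <<'E'
from h import *
np.set_printoptions(precision=1,suppress=True)
# topdown map 2px per mm? region x 380..700,y -300..340
im=np.zeros((660,740,3),np.uint8)
for c in ['scene','side']:
    r=env.capture(c);W=cloud(r);np.save(c+'W.npy',W);np.save(c+'P.npy',r['pixels'])
    z=W[...,2]
    m=(W[...,0]>470)&(W[...,0]<680)&(W[...,1]>110)&(W[...,1]<310)&(z>15)
    P=W[m]; print(c,m.sum(), np.nanmax(P[:,2]))
    im=np.zeros((600,640,3),np.uint8); 
    for p,col in zip(P,r['pixels'][m]):
        cv2.circle(im,(int((p[0]-470)*3),int((310-p[1])*3)),3,tuple(int(q) for q in col),-1) if p[2]>68 else cv2.circle(im,(int((p[0]-470)*3),int((310-p[1])*3)),1,(0,int(p[2]*3),255-int(p[2]*3)),-1)
    for k in range(470,680,20): cv2.line(im,((k-470)*3,0),((k-470)*3,600),(60,60,60),1);cv2.putText(im,str(k),((k-470)*3,595),0,.35,(255,255,255))
    for k in range(110,310,20): cv2.line(im,(0,(310-k)*3),(640,(310-k)*3),(60,60,60),1);cv2.putText(im,str(k),(0,(310-k)*3),0,.35,(255,255,255))
    cv2.imwrite('pics/top_%s.png'%c,im)
    # zoom
    if c=='scene': z=r['pixels'][190:260,320:420]
    else: z=r['pixels'][200:270,225:315]
    cv2.imwrite('pics/z_%s.png'%c,cv2.resize(z,None,fx=7,fy=7,interpolation=cv2.INTER_CUBIC))
E
```

```text
scene 921 83.02447780303433
side 1556 83.86689395649356
```

View pics/top_scene.png

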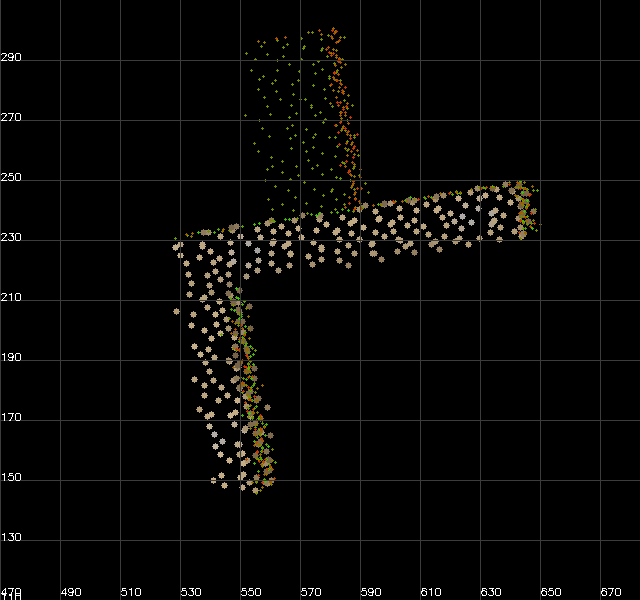

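View pics/top_side.png

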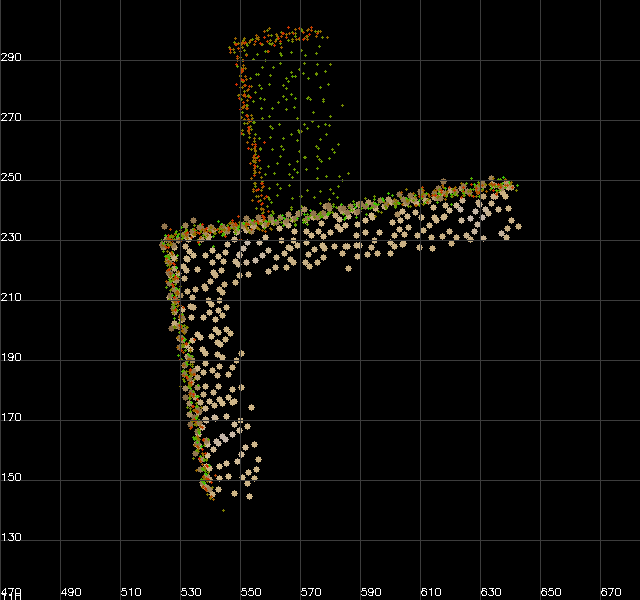

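View pics/z_scene.png

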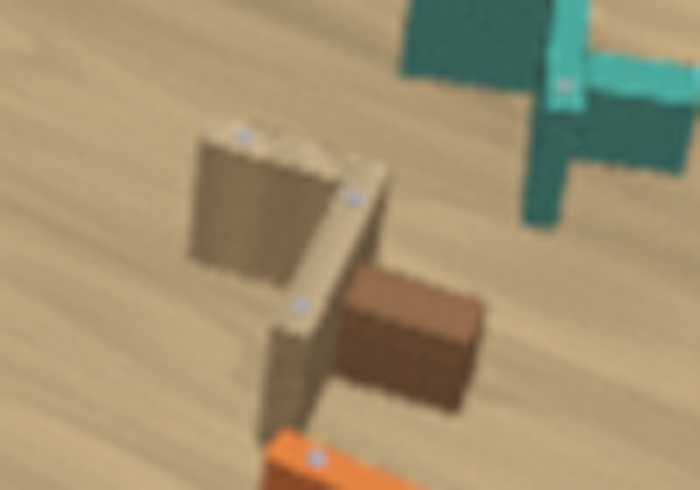

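View pics/z_side.png

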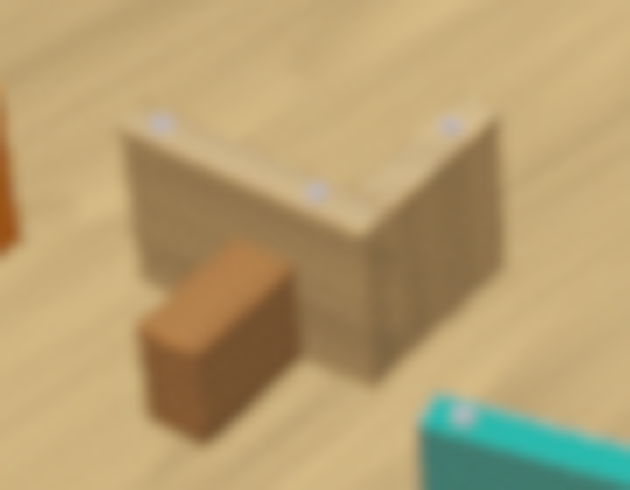

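The plywood stop is the middle one (scene ~[365,228], side ~[270,232]). Its long board carries the brace, so it is the end board, and the stop's +x points to world −y. I'll fit the stop and the leg to the depth data next.

```bash
cat > fit.py <<'E'
from h import *
from scipy.optimize import least_squares
def sdb(p,lo,hi):
    c=(np.array(lo)+hi)/2;h=(np.array(hi)-lo)/2
    q=np.abs(p-c)-h
    return np.linalg.norm(np.maximum(q,0),axis=1)+np.minimum(q.max(1),0)
def loc(P,x,y,th,z=0):
    d=P-np.array([x,y,z]);c,s=np.cos(th),np.sin(th)
    return np.stack([c*d[:,0]+s*d[:,1],-s*d[:,0]+c*d[:,1],d[:,2]],1)
def stop_sd(L):
    return np.minimum(np.minimum(sdb(L,[-18,-18,-5],[0,100,80]),sdb(L,[0,-18,-5],[70,0,80])),sdb(L,[-78,20,-5],[-18,50,50]))
def leg_sd(L):
    return np.minimum(sdb(L,[-120,-20,-20],[120,20,20]),sdb(L,[120,-10,-10],[150,10,10]))
def fit_stop(P,x0=(545,215,-1.44)):
    f=lambda v: np.where(True,(sd:=np.minimum(
        sdb(loc(P,v[0],v[1],v[2],v[3]),[-18,-18,-5],[0,100,80]),sdb(loc(P,v[0],v[1],v[2],v[3]),[0,-18,-5],[70,0,80]))),0)
    return least_squares(f,list(x0)+[0],loss='soft_l1',f_scale=1.5,x_scale=[1,1,.01,1])
def fit_leg(P,x0):
    f=lambda v: leg_sd(loc(P,*v))
    return least_squares(f,list(x0)+[20],loss='soft_l1',f_scale=1.5,x_scale=[1,1,.01,1])
E
cat > f1.py <<'E'
from fit import *
np.set_printoptions(precision=3,suppress=True)
SP=[];LP=[]
for c in ['scene','side']:
    W=np.load(c+'W.npy');z=W[...,2]
    # stop pts, excluding brace
    m=(W[...,0]>505)&(W[...,0]<665)&(W[...,1]>130)&(W[...,1]<255)&(z>12)
    P=W[m];SP.append(P);r=fit_stop(P);print('stop',c,len(P),r.x,np.abs(r.fun).mean())
    m=(np.hypot(W[...,0]-538,W[...,1]+206)<175)&(z>8)&(z<60)
    P=W[m];LP.append(P);r=fit_leg(P,[538,-204,-.27]);print('leg',c,len(P),r.x,np.abs(r.fun).mean())
r=fit_stop(np.vstack(SP));print('stop',r.x,np.abs(r.fun).mean());s=r.x
r=fit_leg(np.vstack(LP),[538,-204,-.27]);print('leg',r.x,np.abs(r.fun).mean())
E
python3 f1.py
```

```text
stop scene 739 [547.852 217.207  -1.415  -2.075] 1.9084152564821422
leg scene 853 [ 541.612 -211.693   -0.289   17.544] 1.5283241737228452
stop side 1276 [546.16  216.244  -1.417  -0.25 ] 1.6886582825095868
leg side 1005 [ 539.915 -211.729   -0.29    19.771] 1.4403884600743744
stop [546.837 216.423  -1.415  -0.966] 1.8892320175653037
leg [ 540.45  -211.622   -0.289   18.826] 1.6204996697409944
```

```bash
cat > g.py <<'E'
from h import *
import sys
from scipy.spatial.transform import Rotation as R
def tool():
    s=env.state();q=s['ee_rot'];M=R.from_quat([q[1],q[2],q[3],q[0]]).as_matrix();return s,s['tool_pos'],M
def wrap(a): return (a+np.pi/2)%np.pi-np.pi/2
def go(p,legang):
    "shift in cm/tool axes, yaw rad so tool x is parallel legang (mod pi)"
    s,t,M=tool();phi=np.arctan2(M[1,0],M[0,0])
    d=M.T@(np.array(p)-t)/10
    print('shift cm',np.round(d,2),'yaw',round(-wrap(legang-phi),3),'phi',round(phi,3),'tz',M[:,2].round(3),'q',s['qpos'].round(3),'t',s['clock'],'F',s['wrist_force'].round(1),'gap',round(s['finger_gap'],1))
E
python3 - <<'E'
from g import *
a=-.289
go([540.5+30*np.cos(a),-211.6+30*np.sin(a),100],a)
E
```

```text
shift cm [ 42.71 -11.4   13.13] yaw 0.716 phi 0.427 tz [ 0. -0. -1.] q [-1.247  0.087  1.371 -0.     1.684 -0.103] t 1.45 F [ 0.4  0.  -0.4] gap 85.6
```

```bash
python3 -m inch '[{"xyz":[21,-5.7,5],"yaw":-1.2,"fingers":8.5},{"xyz":[21,-5.7,5],"yaw":-1.2,"fingers":8.5},{"xyz":[21,-5.7,5],"yaw":-1.2,"fingers":8.5},{"xyz":[21,-5.7,5],"yaw":-1.2,"fingers":8.5},{"xyz":[42.7,-11.4,13],"yaw":-2.426,"fingers":8.5},{"xyz":[42.7,-11.4,13],"yaw":-2.426,"fingers":8.5},{"xyz":[42.7,-11.4,13],"yaw":-2.426,"fingers":8.5},{"xyz":[42.7,-11.4,13],"yaw":-2.426,"fingers":8.5},{"xyz":[42.7,-11.4,13],"yaw":-2.426,"fingers":8.5},{"xyz":[42.7,-11.4,13],"yaw":-2.426,"fingers":8.5},{"xyz":[42.7,-11.4,13],"yaw":-2.426,"fingers":8.5},{"xyz":[42.7,-11.4,13],"yaw":-2.426,"fingers":8.5},{"xyz":[42.7,-11.4,13],"yaw":-2.426,"fingers":8.5},{"xyz":[42.7,-11.4,13],"yaw":-2.426,"fingers":8.5},{"xyz":[42.7,-11.4,13],"yaw":-2.426,"fingers":8.5}]' 30
python3 - <<'E'
from g import *
a=-.289
go([540.5+30*np.cos(a),-211.6+30*np.sin(a),4],a)
snap('wrist','w1.png')
E
```

```text
clock: 3.32
tool_pos: [569.2, -220.2, 101.3]
ee_rot: [0.0, 0.145, 0.989, -0.0]
wrist_force: [-0.5, 0.3, 0.5]
finger_gap: 84.9
shift cm [-0.    0.01  9.73] yaw -0.002 phi 2.85 tz [ 0. -0. -1.] q [-0.462  0.278  1.41  -0.     1.454 -1.741] t 3.325 F [-0.5  0.3  0.5] gap 84.9
```

View pics/w1.png

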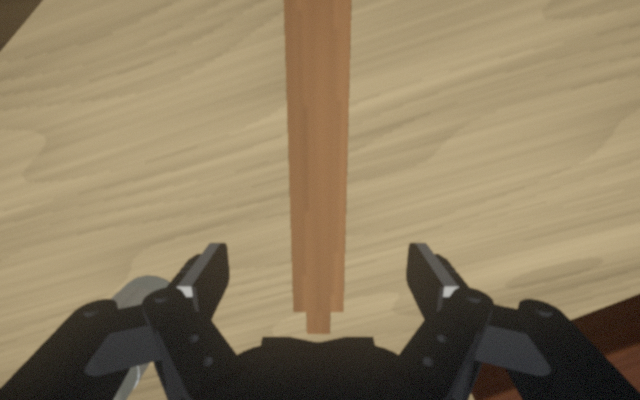

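The leg is centred between the fingers, at column ~318, with the tenon at [318,325]. Next I descend and close.

```bash
python3 -m inch '[{"xyz":[0,0,5],"yaw":0,"fingers":8.5},{"xyz":[0,0,9.7],"yaw":0,"fingers":8.5},{"xyz":[0,0,9.7],"yaw":0,"fingers":8.5},{"xyz":[0,0,9.7],"yaw":0,"fingers":3},{"xyz":[0,0,9.7],"yaw":0,"fingers":3},{"xyz":[0,0,9.7],"yaw":0,"fingers":3},{"xyz":[0,0,9.7],"yaw":0,"fingers":3},{"xyz":[0,0,9.7],"yaw":0,"fingers":3},{"xyz":[0,0,6.7],"yaw":0,"fingers":3},{"xyz":[0,0,6.7],"yaw":0,"fingers":3},{"xyz":[0,0,6.7],"yaw":0,"fingers":3}]' 60
python3 - <<'E'
from g import *
# target: foot at stop local (30,30): grasp at +150+30
a=-1.415;C=np.array([546.8,216.4]);ex=np.array([np.cos(a),np.sin(a)]);ey=np.array([-ex[1],ex[0]])
p=C+ex*(30+150)+ey*30
go([*p,60],a)
print(p)
E
```

```text
clock: 4.75
tool_pos: [568.5, -219.9, 33.2]
ee_rot: [-0.001, 0.144, 0.99, 0.0]
wrist_force: [0.1, 0.1, -3.6]
finger_gap: 39.4
shift cm [ 4.06 26.24 -2.67] yaw 1.126 phi 2.853 tz [-0.001  0.001 -1.   ] q [-0.462  0.333  1.482 -0.     1.327 -1.744] t 4.75 F [ 0.1  0.1 -3.6] gap 39.4
[604.36667787  43.23511442]
```

```bash
python3 -m inch '[{"xyz":[0,4,-2.7],"yaw":0.19,"fingers":3},{"xyz":[1,8,-2.7],"yaw":0.37,"fingers":3},{"xyz":[1,10,-2.7],"yaw":0.56,"fingers":3},{"xyz":[2,12,-2.7],"yaw":0.75,"fingers":3},{"xyz":[3,14,-2.7],"yaw":0.93,"fingers":3},{"xyz":[4,16,-2.7],"yaw":1.126,"fingers":3},{"xyz":[4,19,-2.7],"yaw":1.126,"fingers":3},{"xyz":[4.06,22,-2.7],"yaw":1.126,"fingers":3},{"xyz":[4.06,24,-2.7],"yaw":1.126,"fingers":3},{"xyz":[4.06,26,-2.7],"yaw":1.126,"fingers":3},{"xyz":[4.06,26,-2.7],"yaw":1.126,"fingers":3},{"xyz":[4.06,26,-2.7],"yaw":1.126,"fingers":3}]'
python3 - <<'E'
from fit import *
from g import *
a=-1.415;C=np.array([546.8,216.4]);ex=np.array([np.cos(a),np.sin(a)]);ey=np.array([-ex[1],ex[0]])
go([*(C+ex*180+ey*30),60],a)
snap('scene','s2.png'); 
E
```

```text
clock: 6.25
tool_pos: [610.2, 8.9, 64.6]
ee_rot: [0.024, 0.65, 0.759, -0.018]
wrist_force: [8.1, -71.5, 2.5]
finger_gap: 39.0
shift cm [ 3.5  -0.05  0.25] yaw -0.002 phi 1.725 tz [ 0.012 -0.059 -0.998] q [-0.047  0.299  1.461 -0.059  1.367 -0.19 ] t 6.25 F [  8.1 -71.5   2.5] gap 39.0
```

View pics/s2.png

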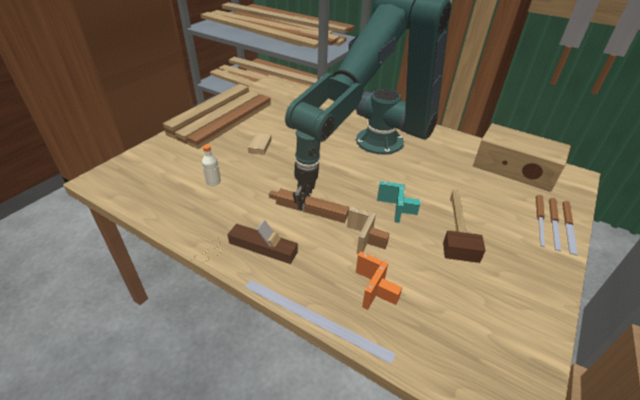

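The oblique approach caught the foot on the end of the side board: wrist force is 71 N and the leg is at [345,212] in the picture. I'll back off.

```bash
python3 -m inch '[{"xyz":[-3,0,0],"yaw":0,"fingers":3},{"xyz":[-6,0,0],"yaw":0,"fingers":3},{"xyz":[-8,0,0],"yaw":0,"fingers":3},{"xyz":[-8,0,0],"yaw":0,"fingers":3},{"xyz":[-8,0,0],"yaw":0,"fingers":3}]'
cat > look.py <<'E'
from fit import *
from g import *
a=-1.415;C=np.array([546.8,216.4]);ex=np.array([np.cos(a),np.sin(a)]);ey=np.array([-ex[1],ex[0]])
def tl(p): d=np.array(p[:2])-C; return np.array([d@ex,d@ey])
E
python3 - <<'E'
from look import *
go([*(C+ex*180+ey*30),60],a)
for c in ['scene','side']:
    r=snap(c,c+'3.png')
    s=env.silhouettes(c,'leg_mid')
    for o in s[:2]:
        print(c,o['score'],o['rect'])
    m=cv2.erode(s[0]['pixels'].astype(np.uint8),np.ones((3,3)))>0
    P=cloud(r)[m];P=P[~np.isnan(P[:,0])]
    t=env.state()['tool_pos']
    f=fit_leg(P,[t[0]-30*ex[0],t[1]-30*ex[1],a]);print(f.x,np.abs(f.fun).mean(),tl(f.x))
print(tl(env.state()['tool_pos']))
im=np.vstack([cv2.imread('pics/scene3.png')[130:280,180:460],cv2.imread('pics/side3.png')[130:280,180:460]]);cv2.imwrite('pics/z3.png',cv2.resize(im,None,fx=2,fy=2))
E
```

```text
clock: 6.92
tool_pos: [616.3, -37.2, 60.6]
ee_rot: [-0.001, 0.65, 0.76, -0.0]
wrist_force: [0.3, 0.3, -2.8]
finger_gap: 39.6
shift cm [8.13 0.08 0.07] yaw 0.001 phi 1.728 tz [-0.001  0.001 -1.   ] q [-1.530e-01  3.250e-01  1.435e+00  1.000e-03  1.383e+00 -3.090e-01] t 6.925 F [ 0.3  0.3 -2.8] gap 39.6
scene 0.73 [345.6, 207.7, 389.0, 250.8]
scene 0.63 [261.8, 187.0, 335.3, 217.5]
[565.51555167 175.25065596  -1.9477374   51.22738279] 11.259370015343361 [43.55498756 12.10386087]
side 0.77 [288.5, 164.5, 340.1, 211.2]
[610.24161474 -10.67888994  -1.32765451  74.38400706] 1.2670137192973328 [234.17260839  27.43811612]
[261.344286    29.68158799]
```

View pics/z3.png

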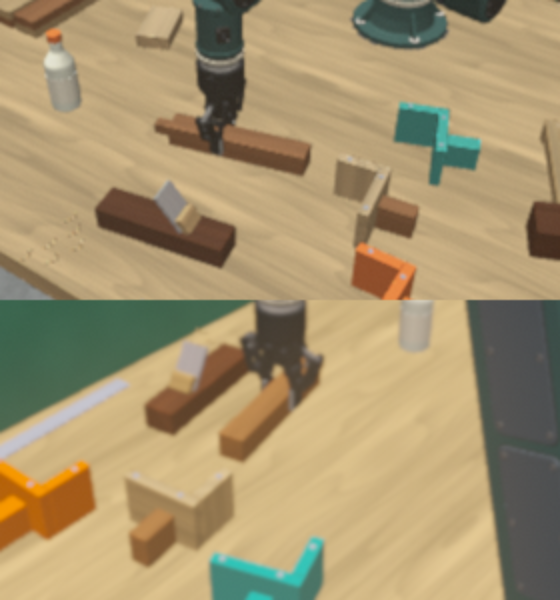

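```bash
cat >> look.py <<'E'
def leg6(P,x0):
    "x0: mid xyz, yaw, pitch(elev), roll"
    P=P[~np.isnan(P[:,0])]
    def f(v):
        M=R.from_euler('ZYX',[v[3],-v[4],v[5]]).as_matrix()
        return leg_sd((P-v[:3])@M)
    o=least_squares(f,x0,loss='soft_l1',f_scale=1.5,x_scale=[1,1,1,.01,.01,.01]);return o.x,np.abs(o.fun).mean()
def legpts(c,fn,near,rad,zmin=8):
    r=snap(c,fn);W=cloud(r);best=None
    hsv=cv2.cvtColor(r['pixels'],cv2.COLOR_BGR2HSV)
    for o in env.silhouettes(c,'leg_mid'):
        m=cv2.erode(o['pixels'].astype(np.uint8),np.ones((3,3)))>0
        P=W[m];P=P[~np.isnan(P[:,0])]
        if len(P)<30: continue
        d=np.linalg.norm(np.median(P,0)-near)
        if d<rad and (best is None or len(P)>len(best)): best=P
    return best
E
python3 - <<'E'
from look import *
np.set_printoptions(precision=3,suppress=True)
t=env.state()['tool_pos'];g=t+[0,0,17]
n0=[*(g[:2]-30*ex),g[2]]
A=[]
for c in ['scene','side']:
    P=legpts(c,c+'4.png',n0,120)
    if P is None: print(c,'none');continue
    A.append(P);x,e=leg6(P,[*n0,a,0,0]);print(c,len(P),x,e,tl(x))
x,e=leg6(np.vstack(A),[*n0,a,0,0]);print(x,e,tl(x),'foot',x[:3]-120*R.from_euler('ZYX',[x[3],-x[4],x[5]]).as_matrix()[:,0])
E
```

```text
scene 800 [611.813 -10.956  72.25   -1.336  -0.013  -0.023] 1.388005438498112 [234.69   28.947]
side 697 [610.458 -10.989  74.27   -1.331  -0.011  -0.003] 1.1812510649320584 [234.513  27.603]
[611.194 -10.838  73.13   -1.33   -0.016  -0.031] 1.442930141920575 [234.478  28.355] foot [582.613 105.692  75.085]
```

```bash
python3 -m inch '[{"xyz":[0,0,0],"yaw":0.083,"fingers":3},{"xyz":[0,0,0],"yaw":0.083,"fingers":3},{"xyz":[2,0,2],"yaw":0.083,"fingers":3},{"xyz":[4,0,4],"yaw":0.083,"fingers":3},{"xyz":[6,0,5],"yaw":0.083,"fingers":3},{"xyz":[8,0,5],"yaw":0.083,"fingers":3},{"xyz":[9.0,0,5],"yaw":0.083,"fingers":3},{"xyz":[9.0,0,5],"yaw":0.083,"fingers":3},{"xyz":[9.0,0,5],"yaw":0.083,"fingers":3}]'
cat >> look.py <<'E'
def measure(tag,n0,yaw0=a,pit0=0.,rad=120):
    np.set_printoptions(precision=3,suppress=True)
    A=[]
    for c in ['scene','side']:
        P=legpts(c,c+tag+'.png',n0,rad)
        if P is None: print(c,'none');continue
        A.append(P)
    x,e=leg6(np.vstack(A),[*n0,yaw0,pit0,0]);M=R.from_euler('ZYX',[x[3],-x[4],x[5]]).as_matrix()
    foot=x[:3]-120*M[:,0]
    print('mid',x[:3],'dyaw',x[3]-a,'pitch',x[4],'roll',x[5],'err',e,[len(p) for p in A],'midloc',tl(x),'footloc',tl(foot),foot[2]);return x
E
python3 - <<'E'
from look import *
t=env.state()['tool_pos'];measure('5',[*(t[:2]-27*ex),t[2]+13])
go([*(C+ex*180+ey*30),60],a)
E
```

```text
clock: 8.45
tool_pos: [603.4, 50.0, 12.1]
ee_rot: [0.001, 0.681, 0.732, 0.0]
wrist_force: [0.3, -0.2, -3.7]
finger_gap: 39.4
mid [600.386  76.858  23.761] dyaw -0.005378237054909807 pitch -0.013503657567053568 roll -0.015762013131403838 err 1.517844650185816 [848, 410] midloc [146.167  31.285] footloc [26.18 31.93] 25.381206890641312
shift cm [-0.67  0.09 -4.85] yaw -0.084 phi 1.643 tz [ 0. -0. -1.] q [-0.011  0.345  1.515 -0.     1.282 -0.083] t 8.65 F [ 0.5 -0.4 -3.4] gap 39.4
```

```bash
python3 -m inch '[{"xyz":[0.9,-0.5,0.1],"yaw":0,"fingers":3},{"xyz":[1.8,-1.0,0.2],"yaw":0,"fingers":3},{"xyz":[1.8,-1.0,0.2],"yaw":0,"fingers":3},{"xyz":[1.8,-1.0,0.2],"yaw":0,"fingers":3}]'
python3 - <<'E'
from look import *
t=env.state()['tool_pos'];measure('6',[*(t[:2]-27*ex),t[2]+13])
E
```

```text
clock: 9.15
tool_pos: [591.5, 67.9, 9.4]
ee_rot: [0.0, 0.681, 0.733, -0.0]
wrist_force: [0.4, 0.4, -3.0]
finger_gap: 39.3
mid [588.646  94.346  20.825] dyaw -0.004912200547757095 pitch -0.012600691330617097 roll -0.01763222740897905 err 1.5208957438554558 [777, 190] midloc [127.069  22.4  ] footloc [ 7.08 22.99] 22.336664499947016
```

```bash
python3 -m inch '[{"xyz":[0,0,0],"yaw":0,"fingers":8.5},{"xyz":[0,0,0],"yaw":0,"fingers":8.5},{"xyz":[0,0,0],"yaw":0,"fingers":8.5},{"xyz":[0,0,0],"yaw":0,"fingers":8.5},{"xyz":[0,0,-4],"yaw":0,"fingers":8.5},{"xyz":[0,0,-8],"yaw":0,"fingers":8.5},{"xyz":[0,0,-9],"yaw":0,"fingers":8.5}]'
python3 - <<'E'
from look import *
t=env.state()['tool_pos'];x=measure('7',[*(t[:2]-27*ex),20])
yaw=x[3];L=np.array([np.cos(yaw),np.sin(yaw)])
go([*(x[:2]+L*108),60],yaw);go([*(x[:2]+L*108),3],yaw)
E
```

```text
clock: 10.22
tool_pos: [593.6, 67.8, 103.2]
ee_rot: [0.003, 0.681, 0.732, 0.002]
wrist_force: [0.7, -0.7, 0.4]
finger_gap: 85.4
mid [588.839  90.031  18.496] dyaw 0.0008139842011245513 pitch 0.0033893533322656186 roll -0.01572602475450887 err 1.4238154616937797 [950, 566] midloc [131.361  21.922] footloc [11.362 21.824] 18.08956682891082
shift cm [-8.53  0.9   3.77] yaw -0.084 phi 1.644 tz [-0.003 -0.    -1.   ] q [ 0.019  0.248  1.454 -0.     1.442 -0.054] t 10.425 F [-0.   1.1 -0.3] gap 84.9
shift cm [-8.53  0.92  9.47] yaw -0.084 phi 1.644 tz [-0.003 -0.    -1.   ] q [ 0.019  0.248  1.454 -0.     1.442 -0.054] t 10.425 F [-0.   1.1 -0.3] gap 84.9
```

```bash
python3 -m inch '[{"xyz":[-4,0.4,0],"yaw":-0.084,"fingers":8.5},{"xyz":[-8.5,0.9,3.8],"yaw":-0.084,"fingers":8.5},{"xyz":[-8.5,0.9,5],"yaw":-0.084,"fingers":8.5},{"xyz":[-8.5,0.9,8.5],"yaw":-0.084,"fingers":8.5},{"xyz":[-8.5,0.9,9.4],"yaw":-0.084,"fingers":8.5},{"xyz":[-8.5,0.9,9.4],"yaw":-0.084,"fingers":8.5},{"xyz":[-8.5,0.9,9.4],"yaw":-0.084,"fingers":8.5}]' 20
python3 - <<'E'
from look import *
snap('wrist','w8.png');s,t,M=tool();print(t,tl(t),M[:,2])
E
```

```text
clock: 11.3
tool_pos: [607.7, -16.0, 6.7]
ee_rot: [0.001, 0.649, 0.761, 0.001]
wrist_force: [0.5, 0.1, -0.2]
finger_gap: 85.2
[607.80973627 -16.10908504   7.02708729] [239.15968762  24.19310571] [ 2.98036345e-03 -3.66507839e-04 -9.99995492e-01]
```

View pics/w8.png

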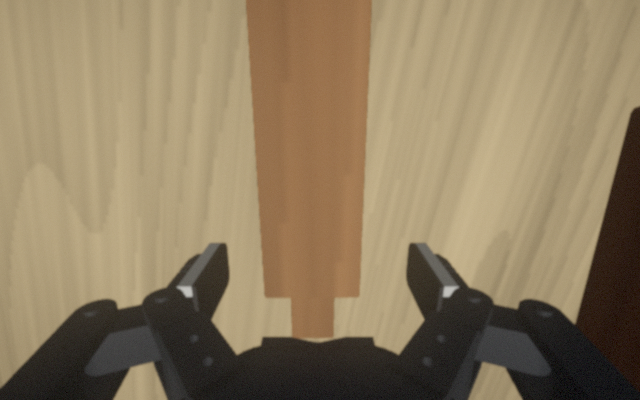

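```bash
python3 - <<'E'
from look import *
r=env.capture('wrist')
def pr(X): 
    q=r['K']@(r['R']@X+r['t']);return (q[:2]/q[2]).round(0)
s,t,M=tool()
print('tcp',pr(t),'z40',pr(t+[0,0,33]),'grasp',pr(t+[0,0,19]))
W=cloud(r);print(W[290,280],W[270,310],W[325,312],tl(W[292,280]),tl(W[330,312]))
print(onz(r,280,297,40),tl(onz(r,280,297,40)))
E
```

```text
tcp [317. 247.] z40 [317. 284.] grasp [317. 266.]
[593.00220586 -21.11204088  40.4901529 ] [603.85380455  -9.77925197  40.68918781] [609.98035649 -45.75137175  29.48899183] [243.30340621   8.64893915] [271.4531874   21.72898397]
[593.3978322  -24.84236817  40.        ] [245.5509462    8.60063872]
```

```bash
python3 -m inch '[{"xyz":[0.7,-0.2,0.1],"yaw":0,"fingers":8.5},{"xyz":[0.7,-0.2,0.1],"yaw":0,"fingers":3.5},{"xyz":[0.7,-0.2,0.1],"yaw":0,"fingers":3.5},{"xyz":[0.7,-0.2,0.1],"yaw":0,"fingers":3.5},{"xyz":[0.7,-0.2,0.1],"yaw":0,"fingers":3.5},{"xyz":[0.7,-0.2,0.1],"yaw":0,"fingers":3.5},{"xyz":[0.7,-0.2,0.1],"yaw":0,"fingers":3.5},{"xyz":[0.7,-0.2,0.1],"yaw":0,"fingers":3.5}]' 20
python3 - <<'E'
from look import *
s,t,M=tool();print(t,tl(t),s['finger_gap'],s['wrist_force'])
x=measure('9',[*(C+ex*128+ey*21),20])
D=226.;g0=np.array([D,20.])
for d in [0,5,10,15,20,25,30,35,40,45,50,55,60,65,70,75,80,85,90]:
    b=np.deg2rad(d);gx=20*np.sin(b)+D*np.cos(b);gz=20*np.cos(b)+D*np.sin(b);print(d,'tool dx cm',round((D-gx)/10,2),'dz cm',round(-(gz-20)/10,2))
E
```

```text
clock: 12.4
tool_pos: [603.7, -9.8, 4.5]
ee_rot: [0.0, 0.649, 0.76, 0.0]
wrist_force: [-0.1, 0.3, 1.6]
finger_gap: 39.7
[603.72693418  -9.80699425   4.47965519] [232.30041053  21.13762883] 39.6828954067414 [-0.12210432  0.30547194  1.60539553]
mid [586.925 103.179  18.576] dyaw -0.0030502078450678205 pitch 0.004471381043095213 roll -0.012683708588403347 err 1.4844967836776233 [846, 477] midloc [118.076  22.071] footloc [-1.922 22.437] 18.039074158341755
0 tool dx cm 0.0 dz cm -0.0
5 tool dx cm -0.09 dz cm -1.96
10 tool dx cm -0.0 dz cm -3.89
15 tool dx cm 0.25 dz cm -5.78
20 tool dx cm 0.68 dz cm -7.61
25 tool dx cm 1.27 dz cm -9.36
30 tool dx cm 2.03 dz cm -11.03
35 tool dx cm 2.94 dz cm -12.6
40 tool dx cm 4.0 dz cm -14.06
45 tool dx cm 5.21 dz cm -15.39
50 tool dx cm 6.54 dz cm -16.6
55 tool dx cm 8.0 dz cm -17.66
60 tool dx cm 9.57 dz cm -18.57
65 tool dx cm 11.24 dz cm -19.33
70 tool dx cm 12.99 dz cm -19.92
75 tool dx cm 14.82 dz cm -20.35
80 tool dx cm 16.71 dz cm -20.6
85 tool dx cm 18.64 dz cm -20.69
90 tool dx cm 20.6 dz cm -20.6
```

```bash
python3 - <<'E'
from look import *
r=snap('wrist','w10.png')
im=np.vstack([cv2.imread('pics/scene9.png')[150:260,240:440],cv2.imread('pics/side9.png')[150:260,200:400]]);cv2.imwrite('pics/z9.png',cv2.resize(im,None,fx=2.7,fy=2.7,interpolation=cv2.INTER_CUBIC))
E
```

```text
(no output)
```

View pics/w10.png

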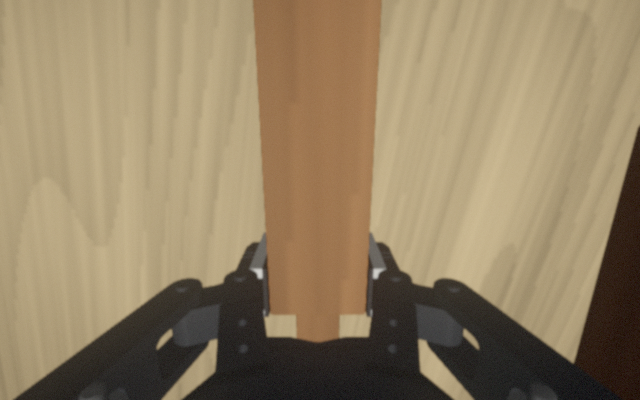

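View pics/z9.png

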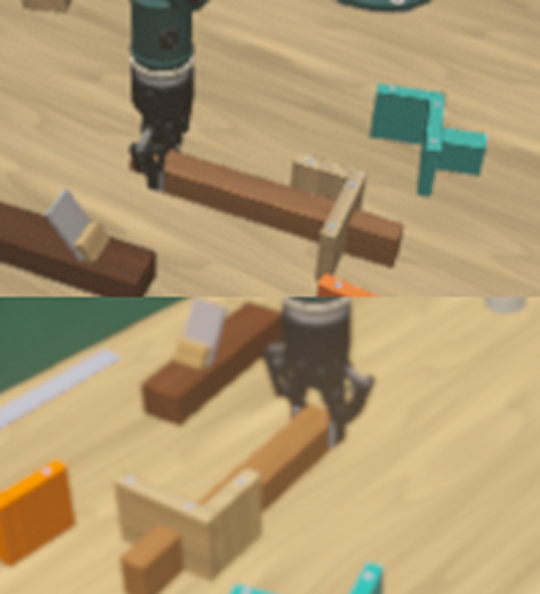

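```bash
python3 -m inch '[{"xyz":[0.3,0,0],"yaw":0,"fingers":3.5},{"xyz":[0.5,0,0],"yaw":0,"fingers":3.5},{"xyz":[0.5,0,0],"yaw":0,"fingers":3.5},{"xyz":[0.5,0,0],"yaw":0,"fingers":3.5}]' 20; python3 - <<'E'
from look import *
s,t,M=tool();print(t,tl(t),s['finger_gap'],s['wrist_force'],s['wrist_force'][:2]@ex)
E
```

```text
clock: 13.15
tool_pos: [602.9, -5.1, 4.5]
ee_rot: [0.0, 0.65, 0.76, -0.0]
wrist_force: [-0.4, -3.4, 2.5]
finger_gap: 39.8
[602.93953013  -5.09217917   4.47446731] [227.52052097  21.09134451] 39.82145023967584 [-0.37543772 -3.4237978   2.5397565 ] 3.3240742431597834
```

```bash
python3 -m inch '[{"xyz":[-0.05,0,-1.0],"yaw":0,"fingers":3.5},{"xyz":[-0.05,0,-1.9],"yaw":0,"fingers":3.5},{"xyz":[-0.05,0,-2.9],"yaw":0,"fingers":3.5},{"xyz":[0,0,-3.9],"yaw":0,"fingers":3.5},{"xyz":[0.1,0,-4.8],"yaw":0,"fingers":3.5},{"xyz":[0.25,0,-5.7],"yaw":0,"fingers":3.5},{"xyz":[0.25,0,-5.7],"yaw":0,"fingers":3.5}]' 20; python3 - <<'E'
from look import *
s,t,M=tool();print(t,tl(t),s['finger_gap'],s['wrist_force'],s['wrist_force'][:2]@ex)
snap('side','side11.png');snap('scene','scene11.png')
im=np.vstack([cv2.imread('pics/scene11.png')[120:260,240:440],cv2.imread('pics/side11.png')[120:260,200:400]]);cv2.imwrite('pics/z11.png',cv2.resize(im,None,fx=2.1,fy=2.1,interpolation=cv2.INTER_CUBIC))
E
```

```text
clock: 14.02
tool_pos: [603.2, -2.4, 62.7]
ee_rot: [0.001, 0.649, 0.76, 0.001]
wrist_force: [0.3, -1.8, -1.1]
finger_gap: 39.5
[603.22473585  -2.37468781  62.70117113] [224.88019757  21.79476042] 39.51462108692866 [ 0.26717403 -1.75752614 -1.14371143] 1.777696022699941
```

View pics/z11.png

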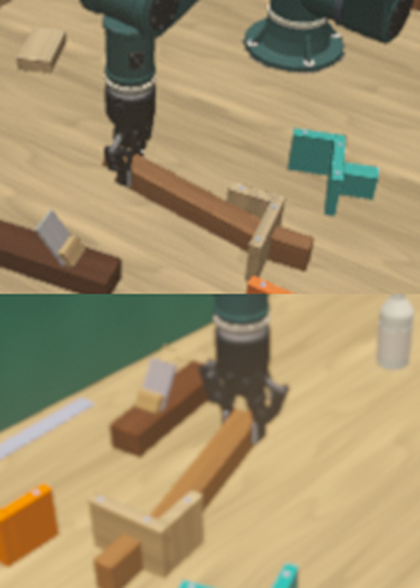

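```bash
python3 -m inch '[{"xyz":[0.2,0,-0.9],"yaw":0,"fingers":3.5},{"xyz":[0.43,0,-1.9],"yaw":0,"fingers":3.5},{"xyz":[0.7,0,-2.8],"yaw":0,"fingers":3.5},{"xyz":[1.02,0,-3.65],"yaw":0,"fingers":3.5},{"xyz":[1.4,0,-4.5],"yaw":0,"fingers":3.5},{"xyz":[1.8,0,-5.3],"yaw":0,"fingers":3.5},{"xyz":[2.2,0,-6.1],"yaw":0,"fingers":3.5},{"xyz":[2.7,0,-6.9],"yaw":0,"fingers":3.5},{"xyz":[3.2,0,-7.6],"yaw":0,"fingers":3.5},{"xyz":[3.75,0,-8.35],"yaw":0,"fingers":3.5},{"xyz":[4.35,0,-9.05],"yaw":0,"fingers":3.5},{"xyz":[4.95,0,-9.7],"yaw":0,"fingers":3.5},{"xyz":[4.95,0,-9.7],"yaw":0,"fingers":3.5},{"xyz":[4.95,0,-9.7],"yaw":0,"fingers":3.5}]' 20; python3 - <<'E'
from look import *
s,t,M=tool();print(t,tl(t),s['finger_gap'],s['wrist_force'],s['wrist_force'][:2]@ex)
snap('side','side12.png');snap('scene','scene12.png')
im=np.vstack([cv2.imread('pics/scene12.png')[120:260,240:440],cv2.imread('pics/side12.png')[120:260,200:400]]);cv2.imwrite('pics/z12.png',cv2.resize(im,None,fx=2.1,fy=2.1,interpolation=cv2.INTER_CUBIC))
mid=C+ex*(14+84)+ey*21
measure('13',[*mid,99],pit0=.785)
E
```

```text
clock: 15.88
tool_pos: [594.5, 46.6, 158.0]
ee_rot: [-0.0, 0.649, 0.76, -0.0]
wrist_force: [-0.4, -0.7, -3.1]
finger_gap: 39.7
[594.47074247  46.62503316 157.99547082] [175.11561808  20.74992434] 39.67912538251467 [-0.36502068 -0.69910306 -3.06934127] 0.6339966207053407
mid [583.806 118.715  99.365] dyaw -0.00409941680658088 pitch 0.7442614652003686 roll -0.015601219283835285 err 1.5650105229653288 [849, 1072] midloc [102.244  21.4  ] footloc [13.974 21.762] 18.073686203547737
```

View pics/z12.png

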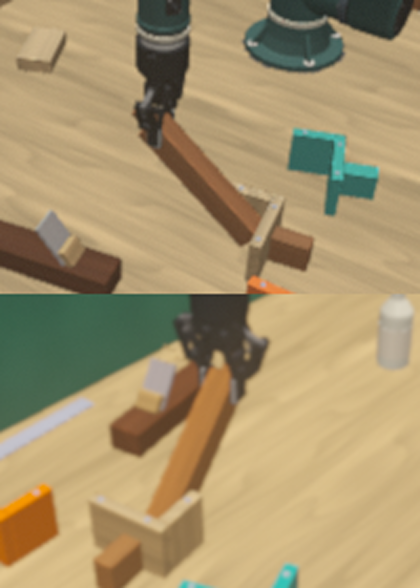

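```bash
python3 -m inch '[{"xyz":[0.65,0,-0.5],"yaw":0,"fingers":3.5},{"xyz":[1.33,0,-0.95],"yaw":0,"fingers":3.5},{"xyz":[2.05,0,-1.45],"yaw":0,"fingers":3.5},{"xyz":[2.8,0,-1.95],"yaw":0,"fingers":3.5},{"xyz":[3.6,0,-2.4],"yaw":0,"fingers":3.5},{"xyz":[4.36,0,-2.8],"yaw":0,"fingers":3.5},{"xyz":[5.2,0,-3.2],"yaw":0,"fingers":3.5},{"xyz":[6.03,0,-3.5],"yaw":0,"fingers":3.5},{"xyz":[6.9,0,-3.8],"yaw":0,"fingers":3.5},{"xyz":[7.78,0,-4.1],"yaw":0,"fingers":3.5},{"xyz":[7.78,0,-4.1],"yaw":0,"fingers":3.5},{"xyz":[7.78,0,-4.1],"yaw":0,"fingers":3.5}]' 20; python3 - <<'E'
from look import *
s,t,M=tool();print(t,tl(t),s['finger_gap'],s['wrist_force'],s['wrist_force'][:2]@ex)
mid=C+ex*(19+41)+ey*21
measure('14',[*mid,119],pit0=1.22)
im=np.vstack([cv2.imread('pics/scene14.png')[120:260,240:440],cv2.imread('pics/side14.png')[120:260,200:400]]);cv2.imwrite('pics/z14.png',cv2.resize(im,None,fx=2.1,fy=2.1,interpolation=cv2.INTER_CUBIC))
E
```

```text
clock: 17.68
tool_pos: [582.3, 123.7, 198.9]
ee_rot: [-0.0, 0.649, 0.76, -0.0]
wrist_force: [0.5, 0.1, -2.8]
finger_gap: 39.9
[582.29430445 123.6569003  198.93238216] [97.12736001 20.67375458] 39.88013262612627 [ 0.49961739  0.11496635 -2.75070405] -0.036049859340902685
mid [578.35  154.187 117.672] dyaw -0.016279673138530626 pitch 1.1803942901202769 roll 0.003965888762585507 err 1.3678929748687378 [750, 1061] midloc [66.355 21.514] footloc [20.694 22.258] 6.701592694196236
```

View pics/z14.png

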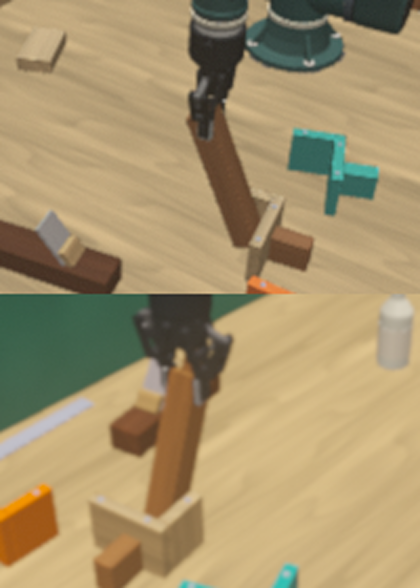

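```bash
python3 -m inch '[{"xyz":[0.9,0,-0.25],"yaw":0,"fingers":3.5},{"xyz":[1.8,0,-0.45],"yaw":0,"fingers":3.5},{"xyz":[2.7,0,-0.6],"yaw":0,"fingers":3.5},{"xyz":[3.7,0,-0.75],"yaw":0,"fingers":3.5},{"xyz":[4.6,0,-0.85],"yaw":0,"fingers":3.5},{"xyz":[5.6,0,-0.9],"yaw":0,"fingers":3.5},{"xyz":[6.5,0,-0.9],"yaw":0,"fingers":3.5},{"xyz":[6.5,0,-0.9],"yaw":0,"fingers":3.5},{"xyz":[6.5,0,-0.9],"yaw":0,"fingers":3.5}]' 20; python3 - <<'E'
from look import *
s,t,M=tool();print(t,tl(t),s['finger_gap'],s['wrist_force'],s['wrist_force'][:2]@ex)
mid=C+ex*(20+18)+ey*21
measure('15',[*mid,119],pit0=1.4)
im=np.vstack([cv2.imread('pics/scene15.png')[120:260,240:440],cv2.imread('pics/side15.png')[120:260,200:400]]);cv2.imwrite('pics/z15.png',cv2.resize(im,None,fx=2.1,fy=2.1,interpolation=cv2.INTER_CUBIC))
E
```

```text
clock: 19.0
tool_pos: [572.1, 187.9, 207.9]
ee_rot: [-0.0, 0.649, 0.76, -0.0]
wrist_force: [-0.9, -0.4, -2.9]
finger_gap: 40.0
[572.08441744 187.89487298 207.91915517] [32.08318383 20.55512946] 40.00457577530218 [-0.86877429 -0.43940597 -2.9454247 ] 0.29927905192674725
mid [573.184 186.807 121.851] dyaw -0.012316263857587995 pitch 1.4764918257121498 roll 0.0139003830035565 err 1.2111553821510115 [632, 975] midloc [33.328 21.472] footloc [22.03  21.612] 2.384203103172325
```

View pics/z15.png

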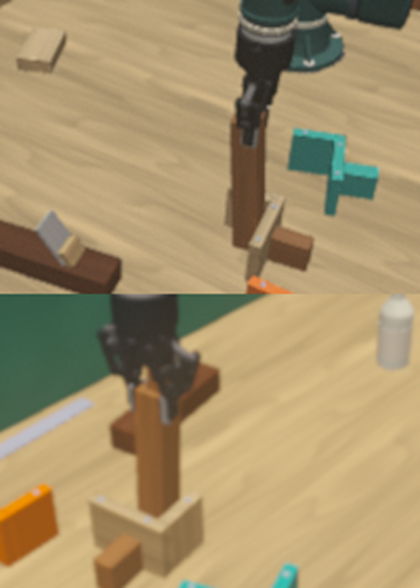

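```bash
python3 -m inch '[{"xyz":[0.7,0,0],"yaw":0,"fingers":3.5},{"xyz":[1.4,0,0.1],"yaw":0,"fingers":3.5},{"xyz":[2.0,0,0.2],"yaw":0,"fingers":3.5},{"xyz":[2.0,0,0.2],"yaw":0,"fingers":3.5},{"xyz":[2.0,0,0.2],"yaw":0,"fingers":3.5}]' 20; python3 - <<'E'
from look import *
s,t,M=tool();print(t,tl(t),s['finger_gap'],s['wrist_force'],s['wrist_force'][:2]@ex)
mid=C+ex*(20)+ey*21
measure('16',[*mid,119],pit0=1.5)
E
```

```text
clock: 19.82
tool_pos: [569.1, 207.8, 206.1]
ee_rot: [-0.0, 0.649, 0.761, 0.0]
wrist_force: [-0.1, 1.1, -2.7]
finger_gap: 39.7
[569.07209869 207.75827263 206.10860103] [11.99295215 20.66143583] 39.68265140934618 [-0.08709392  1.11109981 -2.74463218] -1.111156564199092
mid [571.524 197.646 120.034] dyaw -0.4600457714758581 pitch 1.5593628521302398 roll 0.45010321891797406 err 1.2158727494119856 [535, 948] midloc [22.363 21.515] footloc [21.134 22.124] 0.041575776956094046
```

```bash
python3 -m inch '[{"xyz":[0,0,0.2],"yaw":0,"fingers":3.5},{"xyz":[0.2,-0.2,0.4],"yaw":0,"fingers":3.5},{"xyz":[0.3,-0.2,0.4],"yaw":0,"fingers":3.5},{"xyz":[0.3,-0.2,0.4],"yaw":0,"fingers":3.5}]' 20; python3 - <<'E'
from look import *
s,t,M=tool();F=s['wrist_force'];print(t,tl(t),s['finger_gap'],F,F[:2]@ex,F[:2]@ey)
mid=C+ex*(20)+ey*21
measure('17',[*mid,119],pit0=1.5)
E
```

```text
clock: 20.52
tool_pos: [568.0, 209.9, 205.4]
ee_rot: [0.002, 0.65, 0.76, 0.002]
wrist_force: [-0.1, -0.9, 6.7]
finger_gap: 39.2
[568.03062318 209.86612272 205.35182035] [ 9.74902929 19.9596428 ] 39.1635053877188 [-0.08323617 -0.90868227  6.65696289] 0.884761068965533 -0.223225379617443
scene none
mid [570.399 198.524 119.75 ] dyaw 1.401531853048155 pitch 1.5819114737030564 roll -1.406250122278554 err 1.0438177445641867 [846] midloc [21.321 20.539] footloc [21.546 21.854] -0.24269953950390288
```

```bash
python3 -m inch '[{"xyz":[0,0,-0.15],"yaw":0,"fingers":3.5},{"xyz":[0,0,-0.15],"yaw":0,"fingers":4.5},{"xyz":[0,0,-0.15],"yaw":0,"fingers":6},{"xyz":[0,0,-0.15],"yaw":0,"fingers":8.5},{"xyz":[0,0,-0.15],"yaw":0,"fingers":8.5},{"xyz":[0,0,-0.15],"yaw":0,"fingers":8.5},{"xyz":[0,0,-3],"yaw":0,"fingers":8.5},{"xyz":[0,0,-7],"yaw":0,"fingers":8.5},{"xyz":[0,0,-12],"yaw":0,"fingers":8.5},{"xyz":[0,0,-12],"yaw":0,"fingers":8.5}]'; python3 - <<'E'
from look import *
s,t,M=tool();F=s['wrist_force'];print(t,tl(t),s['finger_gap'],F)
mid=C+ex*(20)+ey*21
for c in ['scene','side']:
    P=legpts(c,c+'18.png',[*mid,119],120)
    if P is not None:
        for lo,hi in [(0,270)]:
            x,e=leg6(P,[*mid,119,a,1.5,0]);M=R.from_euler('ZYX',[x[3],-x[4],x[5]]).as_matrix();f=x[:3]-120*M[:,0]
            print(c,len(P),e,'axis loc',M[:2,0]@ex,M[:2,0]@ey,'foot',tl(f),f[2],'faceang',[np.arctan2(M[1,k],M[0,k])-a for k in (1,2)])
        np.save('P18'+c,P)
im=np.vstack([cv2.imread('pics/scene18.png')[120:260,240:440],cv2.imread('pics/side18.png')[120:260,200:400]]);cv2.imwrite('pics/z18.png',cv2.resize(im,None,fx=2.1,fy=2.1,interpolation=cv2.INTER_CUBIC))
E
```

```text
clock: 21.98
tool_pos: [568.2, 210.4, 328.7]
ee_rot: [0.003, 0.649, 0.76, 0.005]
wrist_force: [0.1, -0.1, 0.9]
finger_gap: 85.0
[568.15804545 210.42116092 328.67377875] [ 9.22048527 20.17164528] 85.00383807984305 [ 0.0639466  -0.11310176  0.85524862]
side 1474 11.231651238828299 axis loc 0.6928164711257041 -0.6895652303327607 foot [-57.59677686  61.92637908] 31.738970837982293 faceang [np.float64(0.8468647817336468), np.float64(3.284573493380779)]
```

View pics/z18.png

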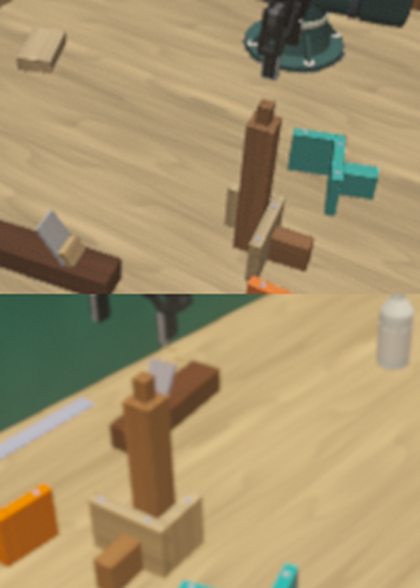

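```bash
cat > up.py <<'E'
from look import *
import sys
np.set_printoptions(precision=3,suppress=True)
A=[]
def vfit(P,kk=None):
    # params: foot local x,y, tilt tx,ty (slopes), yaw, z offset
    L=np.stack([(P[:,:2]-C)@ex,(P[:,:2]-C)@ey,P[:,2]],1)
    def f(v):
        q=L-[v[0],v[1],v[5]]; q=q@R.from_euler('XYZ',[-v[3],v[2],v[4]]).as_matrix()
        return leg_sd(np.stack([q[:,2]-120,q[:,0],q[:,1]],1))
    o=least_squares(f,[20,20,0,0,0,0],loss='soft_l1',f_scale=1.5,x_scale=[1,1,.01,.01,.01,1]);return o.x,np.abs(o.fun).mean()
for c in ['scene','side']:
    r=snap(c,c+sys.argv[1]+'.png');W=cloud(r);P=W[~np.isnan(W[...,0])]
    lx=(P[:,:2]-C)@ex;ly=(P[:,:2]-C)@ey
    P=P[(abs(lx-21)<45)&(abs(ly-21)<45)&(P[:,2]>90)&(P[:,2]<285)]
    A.append(P);print(c,len(P),*vfit(P))
print('all [footx footy tiltx tilty yaw z0]',*vfit(np.vstack(A)))
s,t,M=tool();print(t,s['wrist_force'],s['finger_gap'],s['clock'])
E
python3 up.py 19
```

```text
scene 764 [21.052 22.152 -0.     0.001  0.006 -1.772] 1.058977174384907
side 1257 [20.842 20.49  -0.     0.001  0.001 -0.109] 1.0464044837604414
all [footx footy tiltx tilty yaw z0] [20.94  21.274 -0.     0.001  0.002 -0.783] 1.169741034257108
[566.268 209.84  320.016] [0.509 0.222 0.312] 85.07161183471094 22.275
```

```bash
python3 - <<'E'
from h import *
for c in ['side','scene']:
    r=snap(c,c+'20.png')
    for n in ['plane','mallet','glue','offcut']:
        o=env.place_of(c,n)
        if o: print(c,n,round(o[0]['score'],2),onz(r,*o[0]['pixel'],0).round(0))
env.hand_in(); print(env.state()['clock'])
E
```

```text
side plane 0.71 [804. -39.   0.]
side mallet 0.86 [349. 455.   0.]
side glue 0.97 [ 637. -405.    0.]
side offcut 0.69 [ 328. -403.    0.]
scene plane 0.73 [779. -16.   0.]
scene glue 0.65 [ 600. -416.    0.]
scene offcut 0.7 [ 342. -404.    0.]
the job is handed in; nothing more can be done
the job is handed in; nothing more can be done
```

The leg is standing free and upright in the plywood corner, tenon up, and I handed the job in at about 22.5 s of the 64 s allowed. The hand-in gave no verdict.

**What I did:** I carried the leg to the corner, laid it flat with its foot butted in, and let go. I then regripped it lightly just below the tenon shoulder, with the jaws across its sides. From there I raised it along an arc so it pivoted in the pads with its foot on the bench. Finally I pressed it down lightly, released it and backed the gripper off above it.

**Final checks against the requirements** (from a fit to both cameras' depth data):

| Check | Measured | Required |
|---|---|---|
| Foot x in the stop frame | 20.9 mm | 16 to 23.5 mm |
| Foot y in the stop frame | 21.3 mm | 16 to 23.5 mm |
| Tilt from vertical | about 0.001 rad | below 0.04 rad |
| Squareness to the boards | about 0.002 rad | below 0.08 rad |

- **Laid flat and let go:** the fit put the foot at x = 11.4 mm and y = 21.8 mm, inside the limits.
- **During the raise:** foot height measured 18 mm at about 43° and 7 mm at about 68°, both under the 38 mm limit. At 43° that is about 4 mm above ideal, so the foot may have lifted slightly there.

**What went wrong or disagreed:**
- **First approach:** it was oblique, and the foot caught the end of the side board. The wrist force was 71 N (limit 120 N) and the leg turned about 0.08 rad in the grip. I backed off and corrected it.
- **Foot position before the raise:** the fit gave 11.4 mm, while the wrist camera suggested about 5 mm. A later fit gave −1.9 mm, which I set aside because the boards hid the foot. Both readings are inside the limits.
- **Foot y at the end:** the two cameras differ by about 1.7 mm (22.2 and 20.5 mm).
- **Bystanders:** I never touched the plane, mallet, glue bottle or offcut. The final network readings scatter by 5 to 25 mm from the start, in different directions per camera. The scene camera missed the mallet, so these readings alone don't prove the 20 mm limit was kept.

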